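# Put the hammer back in its tray and lock the keeper over it

### The job

Lay the hammer flat in its matching cut-out in the foam tool tray, pressed fully down. Then pinch the keeper's spring lock tab in, keep it squeezed while you slide the keeper fully home to its end stop so that its bar lies across the hammer's handle, and let the tab go so that it locks. Never shove the keeper along while its tab is not squeezed, and leave the other things where they are.

Things in the scene. Friction and masses are not known exactly. Their poses are not given: they have to be found in the camera images.
- tray: black foam tool tray, fixed, 210 (x) x 290 (y) x 20 high. Origin at its underside; x points away from the robot (turned up to 0.25 rad), y left, z up; spans x -95..115, y -165..125. Recess floor z 6, foam top z 20. Aluminium rail along y at x -70, 16 wide, top z 34, with a dark end stop whose right face is at y -3
- tray_grip (a point): recess floor point (tray 25, 45, 6) where the seated hammer's origin rests; axes are the tray's; the seated hammer's x points to tray +y. Around it a finger cut-out, tray x -25..75, y 15..66, floor z 6, leaves room for fingers either side of the handle
- tray_head (a point): recess floor under the middle of the T-shaped cut-out's head pocket (tray 25, 80.5, 6). The pocket is 76 (x) x 29 (y), from tray y 66 to 95, 14 deep
- tray_tail (a point): recess floor at the seated handle's free end (tray 25, -75, 6). The handle slot is 26 wide, centred on tray x 25, from y -78 to 66, 14 deep
- hammer: stubby hammer, about 210 g, lying flat: wooden handle 20 wide x 20 high, x -120 to 24; steel cross head 24 high, x 24 to 47, y +-35. Origin on its underside below the place to grip (near the balance point); x runs along the handle to the head, z up. About 3 mm play in its cut-out; seated its handle stands 6 and its head 10 above the foam
- hammer_head (a point): underside of the hammer's head, in its middle (hammer x = +35.5)
- hammer_tail (a point): underside of the handle's free end (hammer x = -120)
- keeper (a joint): travel (m) of the steel keeper along the rail to tray +y: 0 open end, 0.110 home at the end stop; starts at 0 to 0.035. Its centre is at tray y = -0.135 + joint. Its bar, 24 wide, spans tray x -56..56 at z 36 to 42: clear of the cut-out at the start, across the handle at home. The brake holds about 35 N until the tab is squeezed; then it slides with 1 to 2 N
- keeper_grip (a point): middle of the keeper's pinch grip, tray x -71, z 66, axes as the tray's. Two upright plates on the carriage (top z 43), 30 wide along tray y, z 44 to 84: dark fixed plate (far side, outer face 14 from here to tray +x), ribbed steel lock tab (robot's side, outer face 14 to tray -x). 28 over both, 22 squeezed. Pinch along tray x from above
- tab (a joint): how far (m) the lock tab is squeezed towards the fixed plate (tray +x): 0 out and locked, 0.006 fully in. The brake eases as it goes in and is free from 0.003; spring 10 N at the start, 13 N fully in; it pops out by itself when let go
- tab_face (a point): middle of the tab's outer (robot-side) face, tray x -85, z 66
- punch: nail punch, steel rod 120 long overall, 12 thick, lying in the narrow second slot along the tray's far edge (tray x +91); bystander; origin at its underside, its x along the rod
- tin: round steel tin, 48 diameter, 30 high, standing on the tray's foam near its corner at about tray (-62, +85); bystander; origin at its underside
- sanding_block: cork sanding block 70 x 45 x 30; bystander; origin at its underside
- offcut: wood offcut 50 x 160 x 22; bystander; origin at its underside
- glue: white glue bottle, 60 diameter, 160 high; bystander; origin at its underside
- mug: white mug, 80 diameter, 90 high; bystander; origin at its underside
- tape_measure: black tape measure 70 x 40 x 65 high; bystander; origin at its underside
- screw_bin: grey open plastic bin 100 x 160 x 50; bystander; origin at its underside
Not all that is in view belongs to the job. What is shaped like the hammer but pink, purple or yellow is not meant.

How it is judged:
On the way, in this order (a step that is already met when the one before it is completed fails the run):
1. the hammer lies fully down in its cut-out (horizontal distance between hammer_head and tray_head below 0.006 m and horizontal distance between hammer_tail and tray_tail below 0.007 m and z of each of hammer_head, hammer_tail in the frame of tray below 0.009 m and angle between hammer's own z axis and vertical below 0.06 rad), for 0.2 s.
2. the keeper is home over the handle, its tab still squeezed (value of joint keeper above 0.106 m and value of joint tab above 0.0025 m), for 0.1 s.
At the end, for the whole second after the job is handed in: The hammer rests in its cut-out with head and handle end within 6 to 7 mm of their places, flat and no more than 3 mm above the recess floor; the keeper is within 4 mm of its end stop (joint above 0.106 m), its tab is out again (under 1.2 mm), and everything is let go (all of step 1 and value of joint keeper above 0.106 m and value of joint tab below 0.0012 m and linear speed of hammer below 0.02 m/s); the robot touches nothing.
It fails at once if the keeper is shoved along (faster than 0.03 m/s) while its tab is not squeezed (value of joint tab below 0.0015 m and (velocity of joint keeper above 0.03 m/s or velocity of joint keeper below -0.03 m/s)).
It fails at once if a bystander is moved more than 30 mm (distance of any of punch, tin, sanding_block, offcut, glue, mug, tape_measure, screw_bin from where it was at the start of the episode above 0.03 m).
It also fails if it takes over 67 s, if anything falls off the work surface, if the arm or the gripper's body presses on something with over 40 N, if the wrist force passes 120 N, or if a joint passes its speed limit or range.

### The arm

A 7-joint arm with a two-finger parallel gripper is mounted at the origin on the work surface. World frame = base frame: x ahead of the robot, y to its left, z up, the work surface at z = 0. Lengths are in m, angles in rad, forces in N, time in s.
With the tool pointing down it reaches from about 0.4 to 0.9 m from the base axis. Payload 5.5 kg.
Tool frame: the origin (TCP) lies at the very end of the fingers, on their centre line; the grasp point (between the pads) lies 19 mm behind it; x points along the fingers, y is the direction in which the jaws open and shut, and the axes are right-handed (so a half turn about x gives the same grasp; the last joint's range is limited). The gripper opens to 85 mm and grips with 20 to 120 N. Pads are 22 mm wide; open, the fingers measure 114 mm over their backs; the gripper's body (76 mm by 85 mm) begins 54 mm behind the grasp point. The pads swing forward as they close: fully open they stand 13 mm farther back than shut.
Start: joints at [1.466, 0.501, -0.427, 1.55, 0.221, 1.138, -0.21], TCP at [0.234, -0.607, 0.231] pointing down, gripper open.
Joint ranges: [-2.88, 2.88], [-0.31, 2.03], [-1.54, 1.56], [0.2, 2.42], [-1.41, 4.55], [0.19, 2.02], [-2.57, 2.57]. Speed limits (rad/s): [2.57, 2.57, 3.14, 3.14, 3.14, 3.14, 3.14].

### API

Orientations are given as [roll, pitch, yaw] about the fixed x, y, z axes, in that order (R = Rz(yaw) Ry(pitch) Rx(roll)).
In Python, from workcell import move_to, line_to, move_j, gripper_to, pause, inverse_kinematics, get_state, camera, camera_model, IKError, sign_off gives the robot as it stands. Calls block until the motion is done:
- move_to(position, orientation): joint-space move of the TCP to a pose.
- line_to(position, attitude=None, velocity=0.15, until_force=None): straight line of the TCP; attitude=None keeps the orientation; velocity is the mean speed in m/s. With until_force (N) it stops when the force on the tool has changed by that much, and returns True; else False.
- move_j(angles): joint-space move.
- gripper_to(opening, squeeze=None): finger opening in m; squeeze is the grip in N (None keeps the last); returns when the fingers have stopped.
- pause(seconds).
- inverse_kinematics(position, orientation): joint angles nearest the present ones, or None.
- get_state(): the state.
- camera(name): name is "scene" or "side" or "wrist"; returns (picture, depth): 420x560x3 uint8, red, green, blue; 420x560 float32, m along the optical axis (not along the pixel's ray), 0 where there is no reading.
- camera_model(name): a dict with "camera_matrix" (3x3 intrinsics, pixels), "rvec" (rotation vector, rad) and "tvec" (3), from world to camera coordinates, as OpenCV has them. Camera axes: x right, y down, z forward; pixel columns grow to the right and rows downward; lengths in m; the calibration is good to about 2 mm. The wrist camera is an equidistant fisheye: a pixel r from the principal point sees the ray r / f radians off the axis. A picture is of the moment at which its call begins: read the wrist's pose just before it. camera_model takes no time and is no camera call; for the wrist camera it gives the pose at the moment of the call.
A pose or a line that the arm cannot do raises IKError and nothing moves.
- sign_off(): hands the job in, once; it reports no verdict.
The state is a dict: "time": time; "q": joint angles; "qvel": joint speeds; "effort": joint torques, N m; "tcp_pos": TCP position; "ee_rot": TCP orientation; "contact_force": force on the tool from outside, world axes, zero at the start; "torque": the same for the moment, N m; "grip_width": finger opening in m.
Only numpy, scipy, OpenCV 4.12 (cv2) and the standard library are available. Lean on these libraries where they do the work, as an engineer would, in place of code of your own. Each camera call takes 0.05 s, during which the arm holds its last target. There are 200 camera calls.

## Working session

There is one attempt and no reset: what is moved stays moved. The work goes in short steps, each a Python script; the robot and the scene stay as the last script left them, time stands still between calls to the robot, and variables do not carry over. Pictures are saved under pics/ and viewed, about 8 in all and at most 12, crops included, and the job is handed in when it is done.

```bash
mkdir -p pics; ls
cat > h.py <<'E'
import numpy as np, cv2
from workcell import *
def snap(n):
    m=camera_model(n); im,d=camera(n); return im,d,m
def world(d,m):
    """per-pixel world points for pinhole cameras (scene/side)"""
    K=np.array(m["camera_matrix"]);R,_=cv2.Rodrigues(np.array(m["rvec"],float));t=np.array(m["tvec"],float).ravel()
    v,u=np.indices(d.shape)
    P=np.stack([(u-K[0,2])/K[0,0]*d,(v-K[1,2])/K[1,1]*d,d],-1)
    return (P-t)@R
E
python3 - <<'E'
from h import *
ims=[]
for n in("scene","side"):
    im,d,m=snap(n); np.savez(n+".npz",im=im,d=d,W=world(d,m)); print(n,m,(d==0).mean())
    cv2.imwrite(f"pics/{n}0.png",im[:,:,::-1])
print(get_state()["time"])
E
```

```text
pics
scene {'camera_matrix': array([[523.77494738,   0.        , 286.04477878],
       [  0.        , 523.77494738, 209.79488363],
       [  0.        ,   0.        ,   1.        ]]), 'rvec': array([ 2.02187471,  1.12054435, -0.54034976]), 'tvec': array([-0.32107164, -0.22867298,  2.16554626])} 0.005892857142857143
side {'camera_matrix': array([[538.41235167,   0.        , 287.66958309],
       [  0.        , 538.41235167, 208.68943444],
       [  0.        ,   0.        ,   1.        ]]), 'rvec': array([ 2.24534113, -0.07387542,  0.02580411]), 'tvec': array([-0.56673716,  0.10277857,  1.73884448])} 0.004141156462585034
0.1
```

View pics/scene0.png

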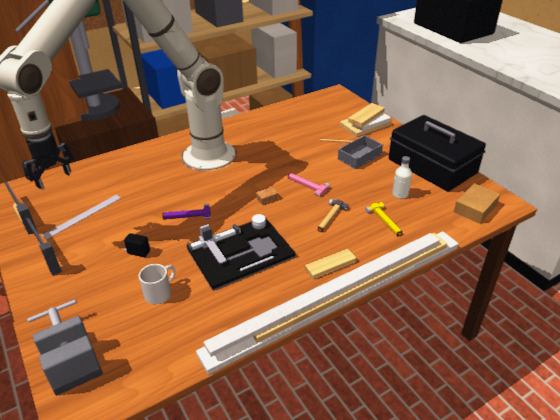

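View pics/side0.png

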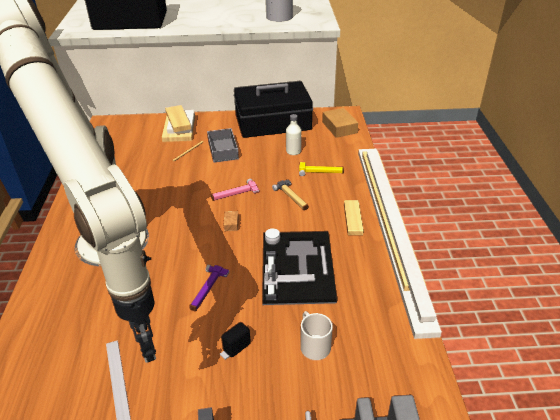

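Candidates in the scene view are wood and steel at (333,214), pink at (310,184), purple at (187,213) and yellow at (384,218). I choose the wood/steel one, which is at (292,193) in the side view. I'll check it in a close crop and measure the hammer and tray.

Run:
```python
from h import *
S=np.load("side.npz");C=np.load("scene.npz")
a=cv2.resize(S["im"][165:315,195:345],(600,600),interpolation=cv2.INTER_CUBIC)
cv2.imwrite("pics/crop1.png",a[:,:,::-1])
for nm,Z,(r0,r1,c0,c1) in(("side",S,(170,215,265,315)),("scene",C,(190,235,312,352))):
    W=Z["W"][r0:r1,c0:c1].reshape(-1,3); k=(W[:,2]>.011)&(W[:,2]<.04)
    P=W[k]; c,sz,an=cv2.minAreaRect(P[:,:2].astype(np.float32)*1000); 
    print(nm,k.sum(),P.mean(0),c,sz,an,np.percentile(P[:,2],[5,50,95]))
    u,s,v=np.linalg.svd(P[:,:2]-P[:,:2].mean(0),full_matrices=False); 
    print(v[0],np.percentile((P[:,:2]-P[:,:2].mean(0))@v[0],[0,1,50,99,100]))
for nm,Z,(r0,r1,c0,c1) in(("side",S,(225,308,255,345)),("scene",C,(212,290,182,300))):
    W=Z["W"][r0:r1,c0:c1].reshape(-1,3); im=Z["im"][r0:r1,c0:c1].reshape(-1,3)
    k=(W[:,2]>.015)&(W[:,2]<.025)&(im.max(1)<70); P=W[k]
    print(nm,"tray",k.sum(),cv2.minAreaRect(P[:,:2].astype(np.float32)*1000),np.median(P[:,2]))
for p in((280,180),(307,207),(268,240),(330,240),(262,300),(335,300),(303,245),(305,275),(270,262),(312,278)): print(p,S["W"][p[1],p[0]].round(3))
```

```text
side 315 [0.59282057 0.20769997 0.01938496] (590.5859985351562, 232.71502685546875) (235.48382568359375, 149.26336669921875) 78.1556167602539 [0.01220533 0.01948713 0.02565572]
[ 0.1561713  -0.98772999] [-0.1448771  -0.11315018 -0.00808349  0.10323229  0.10819193]
scene 294 [0.58354176 0.20351961 0.01887878] (577.8202514648438, 213.2987518310547) (113.78353118896484, 222.16192626953125) 58.51432418823242 [0.01279465 0.01893854 0.02484082]
[ 0.70126654 -0.71289918] [-0.11317437 -0.10435901 -0.01249324  0.10560069  0.10742745]
side tray 2793 ((587.3975830078125, -167.2214813232422), (296.0713806152344, 208.52719116210938), 88.33341217041016) 0.020376849388662473
scene tray 2445 ((592.4947509765625, -164.02671813964844), (289.4391784667969, 215.85948181152344), 87.64373779296875) 0.01979971074056387
(280, 180) [0.558 0.291 0.003]
(307, 207) [0.641 0.111 0.014]
(268, 240) [ 0.502 -0.076  0.039]
(330, 240) [ 0.702 -0.044 -0.003]
(262, 300) [ 0.477 -0.303  0.018]
(335, 300) [ 0.682 -0.314  0.014]
(303, 245) [ 0.612 -0.075  0.01 ]
(305, 275) [ 0.603 -0.241  0.045]
(270, 262) [ 0.505 -0.168  0.033]
(312, 278) [ 0.622 -0.251  0.042]
```

View pics/crop1.png

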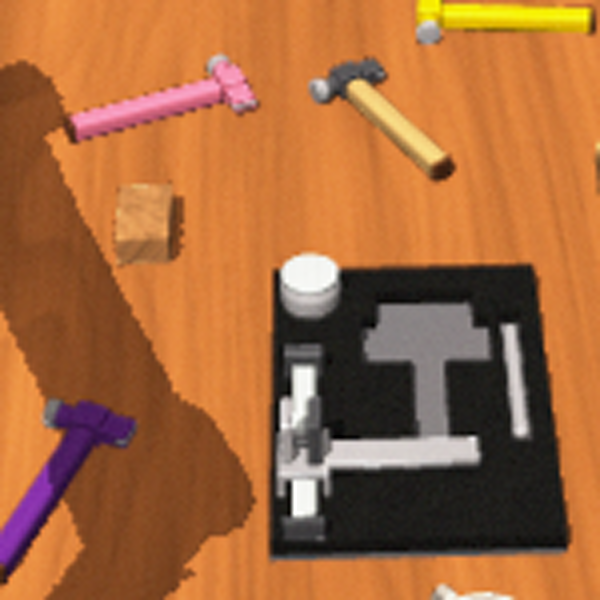

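The crop confirms it: wooden handle, dark steel head, tail to the lower right. The T-shaped cut-out sits right of the keeper's rail, and the bar is clear of it. Next, closer wrist looks over the tray and the hammer.

```bash
cat >> h.py <<'E'
def down(yaw): return [0,np.pi/2,yaw]
def fish(W,m):
    """world points -> wrist pixels (equidistant)"""
    K=np.array(m["camera_matrix"]);W=np.asarray(W,float)
    p,_=cv2.fisheye.projectPoints(W.reshape(-1,1,3),np.array(m["rvec"],float).reshape(3,1),np.array(m["tvec"],float).reshape(3,1),K,np.zeros(4))
    return p.reshape(-1,2)
def ortho(im,m,cx,cy,half,z,n=600):
    """top-down picture of plane z; right = -y, up = +x"""
    g=np.linspace(half,-half,n); X,Y=np.meshgrid(cx+g,cy+g,indexing="ij")
    p=fish(np.stack([X,Y,np.full_like(X,z)],-1),m).reshape(n,n,2).astype(np.float32)
    return cv2.remap(im,p[...,0],p[...,1],cv2.INTER_CUBIC)
def wworld(d,m):
    K=np.array(m["camera_matrix"]);R,_=cv2.Rodrigues(np.array(m["rvec"],float));t=np.array(m["tvec"],float).ravel()
    v,u=np.indices(d.shape);x=(u-K[0,2])/K[0,0];y=(v-K[1,2])/K[1,1];th=np.hypot(x,y)+1e-9
    s=np.tan(np.clip(th,0,1.4))/th
    return (np.stack([x*s*d,y*s*d,d],-1)-t)@R
E
python3 - <<'E'
from h import *
h=2.35
for p,y in (([.58,-.16,.35],1.54),([.58,-.16,.35],-1.6),([.58,.2,.2],h),([.58,.2,.2],h-np.pi)):
    print(p,y,np.round(inverse_kinematics(p,down(y)),2) if inverse_kinematics(p,down(y)) is not None else None)
print(get_state()["ee_rot"])
def look(n,p,y):
    move_to(p,down(y)); pause(.2)
    im,d,m=snap("wrist"); np.savez(n+".npz",im=im,d=d,W=wworld(d,m),**m); cv2.imwrite(f"pics/{n}.png",im[:,:,::-1]);return im,m
yt=1.54; yh=h
if inverse_kinematics([.58,.2,.2],down(h)) is None or inverse_kinematics([.58,-.16,.35],down(1.54)) is None: yt,yh=-1.6,h-np.pi
im,m=look("wt",[.52,-.16,.36],yt); a=ortho(im,m,.6,-.18,.19,.02)
im,m=look("wh",[.55,.2,.25],yh); b=ortho(im,m,.585,.2,.13,.02)
for n,x in(("oa",a),("ob",b)): cv2.imwrite(f"pics/{n}.png",x[:,:,::-1])
print(yt,yh,get_state()["time"],get_state()["tcp_pos"])
E
```

```text
[0.58, -0.16, 0.35] 1.54 [-0.58  0.49  1.16  1.56 -0.46  1.38 -2.55]
[0.58, -0.16, 0.35] -1.6 [ 0.95  0.46 -1.02  1.51  0.4   1.39 -0.12]
[0.58, 0.2, 0.2] 2.35 [-0.78  0.48  0.55  1.7  -0.28  1.04 -2.5 ]
[0.58, 0.2, 0.2] -0.791592653589793 [ 0.45  0.83 -1.3   1.66  0.83  1.31 -0.22]
[-1.61840878  1.56906535  1.89103373]
1.54 2.35 4.325 [0.5504834  0.1987674  0.25041766]
```

View pics/oa.png

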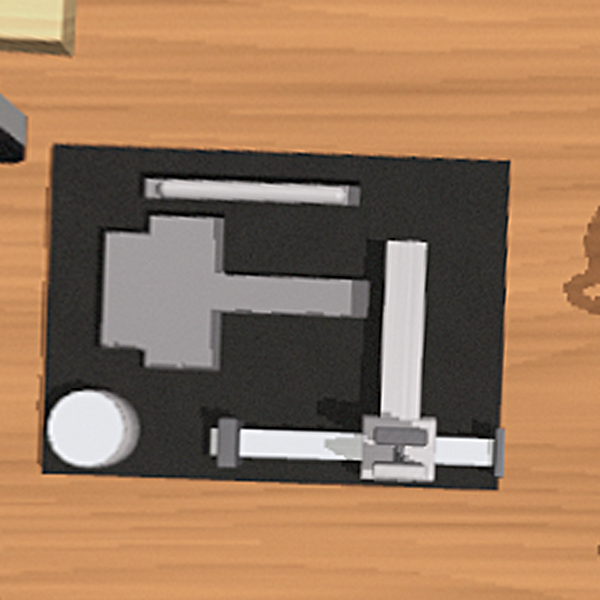

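View pics/ob.png

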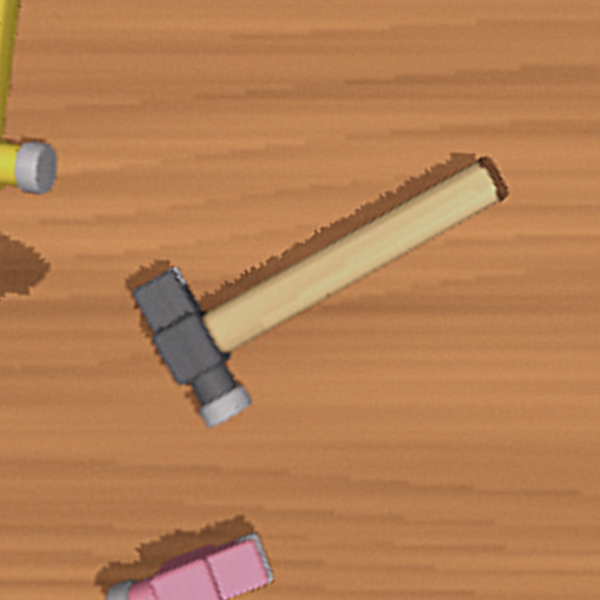

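The left hammer is clean in view, with its head at (190,340) and tail at (497,178) in the rectified picture. The tray's corners are (53,146), (510,160), (498,488) and (43,473), and the cut-out is empty. Next I'll fit both with code.

Run:
```python
from h import *
T=np.load("wt.npz");H=np.load("wh.npz")
def px2w(p,cx,cy,half,n=600): s=2*half/(n-1); p=np.asarray(p,float); return np.stack([cx+half-p[...,1]*s, cy+half-p[...,0]*s],-1)
# tray: whole non-wood outline on foam-top plane
o=ortho(T["im"],T,.6,-.18,.19,.02); hsv=cv2.cvtColor(o,cv2.COLOR_RGB2HSV)
k=((hsv[...,1]<80)|(hsv[...,2]<70)).astype(np.uint8); k[:,:35]=0;k[:100]=0;k[:,540:]=0
k=cv2.morphologyEx(k,cv2.MORPH_OPEN,np.ones((9,9)))
c=max(cv2.findContours(k,0,1)[0],key=cv2.contourArea); r=cv2.minAreaRect(c); box=cv2.boxPoints(r); w=px2w(box,.6,-.18,.19)
print("rect",r,w.round(4).tolist())
# recess on floor plane
o6=ortho(T["im"],T,.6,-.18,.19,.006)
# tray pose by rect: use long axis
e=w[1]-w[0] if np.linalg.norm(w[1]-w[0])>np.linalg.norm(w[2]-w[1]) else w[2]-w[1]
e=e*np.sign(e[1]); yaw=np.arctan2(-e[0],e[1]); R=np.array([[np.cos(yaw),-np.sin(yaw)],[np.sin(yaw),np.cos(yaw)]])
org=w.mean(0)-R@[.01,-.02]; print("tray",org,yaw)
def tl(P): return (P-org)@R
# depth check: recess floor points within tray
W=T["W"]; L=tl(W[...,:2]); z=W[...,2]
m=(z<.012)&(z>0)&(L[...,0]>-.03)&(L[...,0]<.08)&(L[...,1]>-.1)&(L[...,1]<.1)
for a,b in((-.07,-.0),(.02,.06),(.07,.09)):
    q=m&(L[...,1]>a)&(L[...,1]<b); print("floor y",a,b,"x range",np.percentile(L[q][:,0],[1,99]).round(4),"z",np.median(z[q]).round(4),z[(abs(L[...,0])<.01)&(L[...,1]<0)&(L[...,1]>-.05)].mean().round(4))
q=m&(abs(L[...,0]-.025)<.008); print("slot y",np.percentile(L[q][:,1],[1,99]).round(4))
q=m&(abs(L[...,0]+.005)<.005); print("pocket y",np.percentile(L[q][:,1],[1,99]).round(4))
# keeper
q=(z>.037)&(z<.046)&(L[...,0]>-.04)&(L[...,0]<.05)&(L[...,1]<.02)&(L[...,1]>-.17); print("bar y",np.percentile(L[q][:,1],[2,50,98]).round(4),np.median(z[q]))
q=(z>.07)&(z<.1)&(L[...,0]<-.03)&(L[...,1]<.02)&(L[...,1]>-.17); print("plates",q.sum(),np.percentile(L[q][:,0],[1,99]).round(4),np.percentile(L[q][:,1],[1,99]).round(4),np.percentile(z[q],98))
np.savez("tray.npz",org=org,yaw=yaw)
# hammer handle
o=ortho(H["im"],H,.585,.2,.13,.02); hsv=cv2.cvtColor(o,cv2.COLOR_RGB2HSV)
k=cv2.inRange(hsv,(17,60,120),(28,170,255)); k[:,:200]=0;k[:140]=0;k[360:]=0;k=cv2.morphologyEx(k,cv2.MORPH_OPEN,np.ones((5,5)))
c=max(cv2.findContours(k,0,1)[0],key=cv2.contourArea); r=cv2.minAreaRect(c);print("handle",r,np.array(r[1])*.26/599)
k2=(hsv[...,1]<70).astype(np.uint8); k2[:,:110]=0;k2[:,270:]=0;k2[:240]=0;k2[450:]=0
o[k>0]=(0,255,0);o[k2>0]=(255,0,0); cv2.imwrite("pics/seg.png",o[...,::-1])
w=px2w(cv2.boxPoints(r),.585,.2,.13); print(w.round(4).tolist())
W=H["W"].reshape(-1,3); P=W[(W[:,2]>.012)&(W[:,2]<.03)&(abs(W[:,0]-.585)<.1)&(abs(W[:,1]-.2)<.1)]
print(len(P),np.percentile(P[:,2],[5,50,95]))
```

```text
rect ((277.82208251953125, 316.7950439453125), (461.61334228515625, 329.3570251464844), 2.093430519104004) [[0.49, -0.0161], [0.6988, -0.0237], [0.6881, -0.3164], [0.4793, -0.3088]]
tray [ 0.57976544 -0.14589579] -0.03653722677068601
floor y -0.07 -0.0 x range [0.0142 0.0385] z 0.0063 0.4195
floor y 0.02 0.06 x range [-0.0231  0.0754] z 0.0065 0.4195
floor y 0.07 0.09 x range [-0.0097  0.0627] z 0.0062 0.4195
slot y [-0.075   0.0958]
pocket y [0.0211 0.0961]
bar y [-0.1108 -0.0993 -0.0876] 0.04213878489762649
plates 338 [-0.0855 -0.0575] [-0.1138 -0.0841] 0.08549886948618039
handle ((351.2828369140625, 257.1857604980469), (44.376670837402344, 321.8129577636719), 60.767181396484375) [0.01926199 0.13968509]
[[0.5777, 0.2432], [0.6459, 0.1213], [0.6291, 0.1119], [0.5609, 0.2338]]
3041 [0.01624562 0.01984311 0.0241675 ]
```

View pics/seg.png

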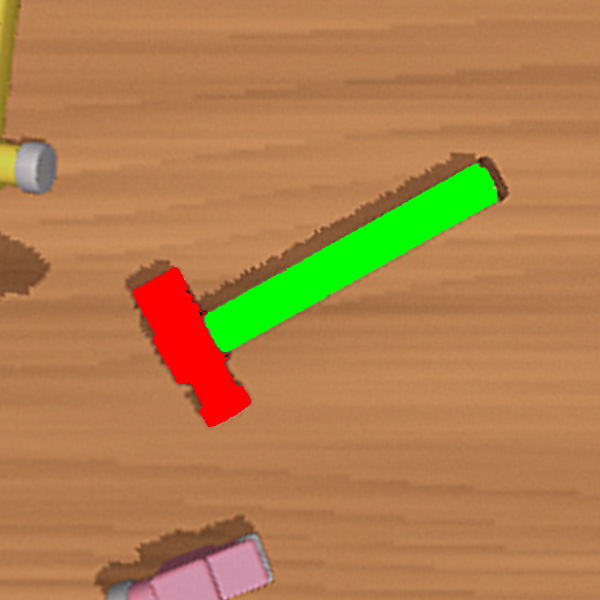

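The segmentation matches (green handle, red head). Next I'll refine the tray pose by fitting the cut-out's lip to the known polygon, then grasp the hammer.

Run:
```python
from h import *
from scipy.optimize import minimize
T=np.load("wt.npz"); t0=np.load("tray.npz")
n=600; g=np.linspace(.19,-.19,n); X,Y=np.meshgrid(.6+g,-.18+g,indexing="ij")
o=cv2.cvtColor(ortho(T["im"],T,.6,-.18,.19,.02),cv2.COLOR_RGB2GRAY)
def local(p):
    c,s=np.cos(p[2]),np.sin(p[2]); dx,dy=X-p[0],Y-p[1]; return c*dx+s*dy,-s*dx+c*dy
lx,ly=local([*t0["org"],float(t0["yaw"])])
roi=(lx>-.04)&(lx<.078)&(ly>-.07)&(ly<.11); M=cv2.GaussianBlur((o>65).astype(np.float32),(0,0),1.5)
def box(a,l,h): return 1/(1+np.exp(-(a-l)/.001))/(1+np.exp((a-h)/.001))
def f(p):
    x,y=local(p); B=np.maximum.reduce([box(x,-.013,.063)*box(y,.06,.095),box(x,-.025,.075)*box(y,.015,.066),box(x,.012,.038)*box(y,-.078,.02)])
    return ((B-M)[roi]**2).mean()
r=minimize(f,[*t0["org"],-.033],method="Nelder-Mead",options=dict(initial_simplex=np.array([*t0["org"],-.033])+np.vstack([np.zeros(3),np.diag([.003,.003,.02])])))
print(r.x,r.fun); np.savez("tray.npz",org=r.x[:2],yaw=r.x[2])
yw=2.0806-np.pi; p=np.array([.581,.2175])
gripper_to(.06,60)
move_to([*p,.12],down(yw)); line_to([*p,.03],velocity=.12)
hit=line_to([*p,.004],velocity=.05,until_force=8); print(hit,get_state()["tcp_pos"])
gripper_to(.0); s=get_state(); print(s["grip_width"])
line_to([*p,.16],velocity=.12); pause(.2); s=get_state(); print(s["grip_width"],s["contact_force"],s["torque"],s["tcp_pos"],s["time"])
im,d,m=snap("wrist"); np.savez("wg.npz",im=im,d=d,W=wworld(d,m),**m); cv2.imwrite("pics/wg.png",im[:,:,::-1])
```

```text
[ 0.57826574 -0.14713205 -0.0344178 ] 0.010549607373821655
False [0.58094893 0.21740991 0.00375651]
0.01835401900802635
0.018301324485256138 [ 0.33337043  0.11347934 -1.39248351] [-0.021943    0.02296677  0.04476042] [0.58065307 0.21732033 0.15926867] 10.5833
```

View pics/wg.png

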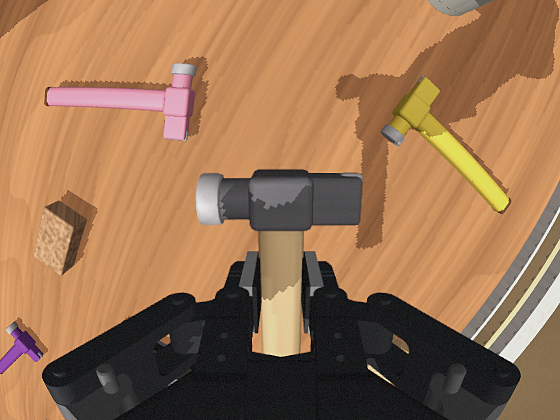

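The hammer is held square in the pads with its head toward the camera. The lip fit and the outline fit of the tray differ by about 1.5 mm, so I'll overlay the fit to decide and measure the hammer in the hand.

Run:
```python
from h import *
T=np.load("wt.npz"); t=np.load("tray.npz"); G=np.load("wg.npz")
R,_=cv2.Rodrigues(T["rvec"]); print("cam",-R.T@T["tvec"].ravel())
o=ortho(T["im"],T,.585,-.16,.16,.02,800); s=.32/799
def tr(org,yaw,P): c,q=np.cos(yaw),np.sin(yaw); return np.array(P)@np.array([[c,q],[-q,c]])+org
def px(w): return np.stack([(-.16+.16-w[:,1])/s,(.585+.16-w[:,0])/s],1)
A=[(-13,66),(-13,95),(63,95),(63,66),(75,66),(75,15),(38,15),(38,-78),(12,-78),(12,15),(-25,15),(-25,66)]
B=[(-95,-165),(-95,125),(115,125),(115,-165)]
for org,yaw,col in((t["org"],float(t["yaw"]),(0,255,0)),(np.array([.5797,-.1448]),-.034,(255,0,0))):
    for Q in(A,B): cv2.polylines(o,[np.round(px(tr(org,yaw,np.array(Q)/1000))*8).astype(np.int32)],True,col,1,cv2.LINE_AA,3)
cv2.imwrite("pics/ov.png",cv2.convertScaleAbs(o[100:700],alpha=1.3)[:,:,::-1])
W=G["W"].reshape(-1,3); tcp=np.array([.58065,.21732]); dr=np.array([np.cos(2.0806),np.sin(2.0806)]); nn=np.array([-dr[1],dr[0]])
a=(W[:,:2]-tcp)@dr; b=(W[:,:2]-tcp)@nn; z=W[:,2]-.15927+.0038
k=(abs(b)<.045)&(a>.018)&(a<.06)&(z>.017)&(z<.03); print(k.sum(),"head a",np.percentile(a[k],[1,5,95,99]),"b",np.percentile(b[k],[1,99]),"z",np.median(z[k]))
k=(abs(b)<.004)&(a>.0)&(a<.02)&(z>.012)&(z<.026);print("handle z near grip",np.median(z[k]))
for lo,hi in((.014,.022),(-.06,-.02),(-.12,-.08)):
    k=(abs(b)<.015)&(a>lo)&(a<hi)&(z>.01)&(z<.026);print(lo,k.sum(),np.median(b[k]) if k.any() else 0)
```

```text
cam [ 0.51908149 -0.23274785  0.50257329]
8146 head a [0.01891291 0.0223252  0.04542419 0.04678122] b [-0.03360444  0.03279185] z 0.02068720421559667
handle z near grip 0.01927769564410387
0.014 809 -0.0011473195773279677
-0.06 1480 -0.0011090489885488704
-0.12 0 0
```

View pics/ov.png

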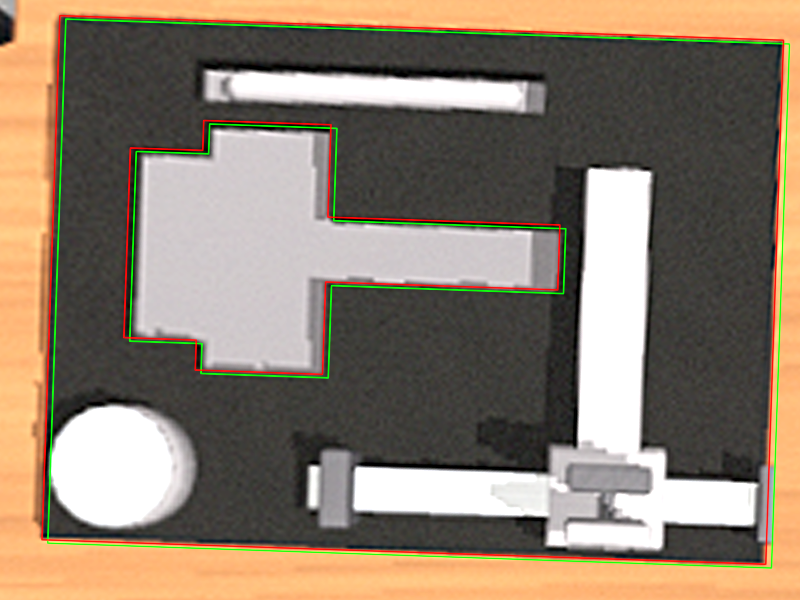

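Red (outline fit) lies on the foam edge and the lips, and the pocket's left wall is simply visible from the camera. I'll use that pose with a small x correction. The hammer's in-hand offset along the handle is about 0. Now the placing.

```bash
cat >> h.py <<'E'
ORG=np.array([.5803,-.1450]);YAW=-.034
def tw(x,y):
    c,s=np.cos(YAW),np.sin(YAW); return ORG+np.array([c*x-s*y,s*x+c*y])
E
python3 - <<'E'
from h import *
p=tw(.025,.045); a=down(YAW-np.pi/2)
move_to([*p,.14],a); line_to([*p,.045],velocity=.1); pause(.2)
hit=line_to([*p,.0105],velocity=.03,until_force=10); s=get_state()
print(hit,s["tcp_pos"],p,s["contact_force"],s["torque"],s["time"],s["grip_width"])
im,d,m=snap("side"); W=world(d,m); np.savez("s2.npz",W=W,im=im)
cv2.imwrite("pics/s2.png",cv2.resize(im[210:320,240:350],(600,600),interpolation=2)[:,:,::-1])
E
```

```text
False [ 0.6070961  -0.10094088  0.01066515] [ 0.60681526 -0.10087584] [ 0.5324948   0.13373551 -2.27413112] [-0.01490025  0.00274466 -0.05805512] 14.45 0.018397193529736146
```

It went in without contact. Now I'll release, rise and check the seating with the wrist camera.

Run:
```python
from h import *
p=tw(.025,.045); a=down(YAW-np.pi/2)
gripper_to(.045); pause(.2); line_to([*p,.09],velocity=.12)
q=tw(-.02,-.1); move_to([*tw(.0,-.05),.22],a); pause(.2)
im,d,m=snap("wrist"); W=wworld(d,m); np.savez("w3.npz",im=im,d=d,W=W,**m)
R,_=cv2.Rodrigues(m["rvec"]);print("cam",-R.T@m["tvec"].ravel())
cv2.imwrite("pics/w3.png",ortho(im,m,.585,-.16,.16,.026,600)[:,:,::-1])
c,s=np.cos(YAW),np.sin(YAW); L=(W[...,:2]-ORG)@np.array([[c,-s],[s,c]]); z=W[...,2]; x,y=L[...,0],L[...,1]
def pr(n,k): print(n,k.sum(),"x",np.percentile(x[k],[2,50,98]).round(4),"y",np.percentile(y[k],[2,50,98]).round(4),"z",np.percentile(z[k],[10,50,90]).round(4))
for lo,hi in((-.07,-.04),(-.04,0),(0,.05)): pr("handle",(abs(x-.025)<.03)&(y>lo)&(y<hi)&(z>.0225)&(z<.034))
pr("head",(abs(x-.025)<.045)&(y>.066)&(y<.1)&(z>.0245)&(z<.04))
pr("foam",(x>.045)&(x<.07)&(y>-.06)&(y<0)&(z>.015)&(z<.025))
pr("bar",(x>-.04)&(x<.05)&(y<-.08)&(z>.037)&(z<.046))
pr("plates",(x<-.03)&(y<.02)&(z>.078)&(z<.1))
k=(x<-.03)&(y<.02)&(z>.078)&(z<.1); pr("fixed",k&(x>-.068)); pr("tab",k&(x<-.074))
print(get_state()["time"])
```

```text
cam [ 0.58251131 -0.12238974  0.36040953]
handle 493 x [0.0177 0.0263 0.0359] y [-0.0695 -0.0549 -0.0404] z [0.0242 0.0258 0.0269]
handle 691 x [0.0175 0.0266 0.0362] y [-0.0391 -0.02   -0.0005] z [0.0242 0.0257 0.0269]
handle 860 x [0.018  0.0269 0.0356] y [0.0009 0.0245 0.049 ] z [0.0242 0.0257 0.0269]
head 1187 x [-0.0065  0.0265  0.0586] y [0.0679 0.0804 0.0913] z [0.0251 0.0282 0.0305]
foam 1280 x [0.0456 0.0574 0.0695] y [-0.0589 -0.0293 -0.0011] z [0.0192 0.0201 0.021 ]
bar 1937 x [-0.0382  0.0061  0.0482] y [-0.1119 -0.0988 -0.0875] z [0.0407 0.0418 0.0427]
plates 523 x [-0.0856 -0.078  -0.0585] y [-0.1128 -0.0965 -0.0849] z [0.0811 0.0834 0.0845]
fixed 245 x [-0.0676 -0.0629 -0.0584] y [-0.1087 -0.0946 -0.0849] z [0.0815 0.0835 0.0846]
tab 276 x [-0.0859 -0.0814 -0.0777] y [-0.1135 -0.0992 -0.0849] z [0.0809 0.0833 0.0843]
16.8333
```

View pics/w3.png

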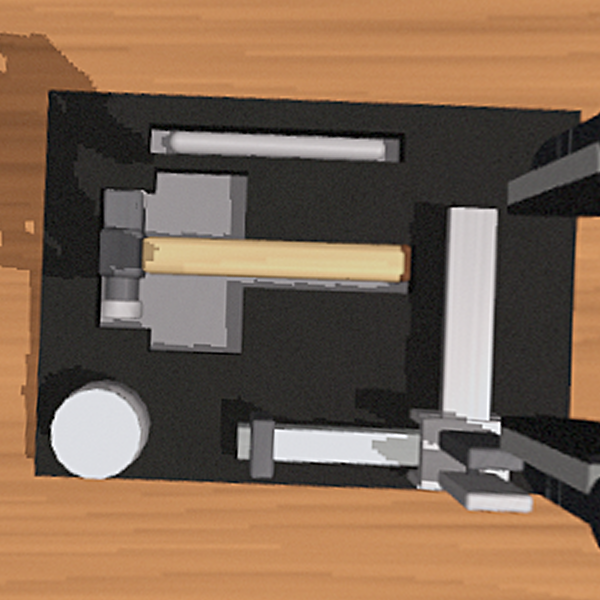

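The hammer is seated flat: handle top z 0.0257 and head top about 0.029, against foam at 0.020. The keeper is at tray y of about -0.099, plates at (465,460). Now I'll pinch, check the width, and slide.

Run:
```python
from h import *
a=down(YAW-np.pi/2); X=-.0695; p=tw(X,-.0985)
gripper_to(.06,30)
move_to([*p,.14],a); hit=line_to([*p,.049],velocity=.08,until_force=8); print("down",hit,get_state()["tcp_pos"])
if not hit:
    gripper_to(0.0,30); pause(.2); s=get_state(); print("pinch",s["grip_width"],s["contact_force"],s["tcp_pos"])
    if s["grip_width"]<.0245:
        hit=line_to([*tw(X,-.021),.049],velocity=.04,until_force=15); s=get_state()
        print("slide",hit,s["grip_width"],s["contact_force"],s["tcp_pos"]); c,q=np.cos(YAW),np.sin(YAW); print("tcp tray",(np.array(s["tcp_pos"][:2])-ORG)@np.array([[c,-q],[q,c]]),s["time"])
```

```text
down False [ 0.50797598 -0.24134349  0.04955907]
pinch 0.021109845945935072 [-3.1972817  -0.68176761  6.30363702] [ 0.50649464 -0.24128051  0.04935411]
slide False 0.02115022596145505 [-2.40153159 -4.95549751  4.1330609 ] [ 0.50930956 -0.16565293  0.04937943]
tcp tray [-0.07024734 -0.02305421] 21.6667
```

Run:
```python
from h import *
X=-.0695
hit=line_to([*tw(X,-.012),.049],velocity=.02,until_force=15); pause(.3); s=get_state()
c,q=np.cos(YAW),np.sin(YAW); print(hit,s["grip_width"],s["contact_force"],(np.array(s["tcp_pos"][:2])-ORG)@np.array([[c,-q],[q,c]]),s["time"])
im,d,m=snap("side"); W=world(d,m); L=(W[...,:2]-ORG)@np.array([[c,-q],[q,c]]); z=W[...,2]
k=(L[...,0]>-.03)&(L[...,0]<.05)&(abs(L[...,1]+.03)<.1)&(z>.036)&(z<.05); k[:220]=0; print(k.sum(),np.percentile(L[k][:,1],[2,50,98]),np.percentile(L[k][:,0],[2,98]))
cv2.imwrite("pics/s4.png",cv2.resize(im[215:315,245:345],(600,600),interpolation=2)[:,:,::-1])
```

```text
True 0.020989407429857027 [ 1.32663953 -1.32204706  5.33993528] [-0.07027288 -0.02315585] 22.2917
178 [-0.03979163 -0.02567509 -0.01144831] [-0.02832287  0.04762802]
```

View pics/s4.png

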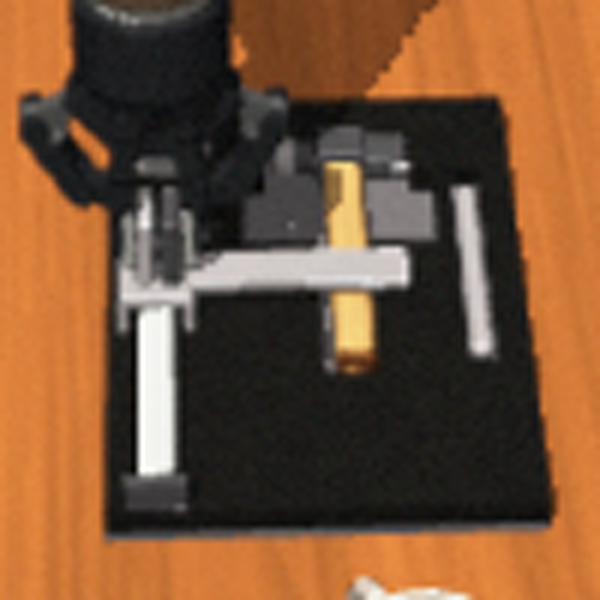

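It stopped at the end stop: a 15 N rise with no further travel. The bar lies across the handle, centred near tray y -0.0257, and the tab is still squeezed. Now I'll release, back off and check.

Run:
```python
from h import *
gripper_to(.06); pause(.3); s=get_state(); p=s["tcp_pos"]; print(s["grip_width"],s["contact_force"])
line_to([p[0],p[1],.15],velocity=.1); a=down(YAW-np.pi/2)
move_to([*tw(-.02,-.06),.23],a); pause(.3)
im,d,m=snap("wrist"); W=wworld(d,m); cv2.imwrite("pics/w5.png",ortho(im,m,.585,-.16,.16,.03,600)[:,:,::-1])
c,q=np.cos(YAW),np.sin(YAW); L=(W[...,:2]-ORG)@np.array([[c,-q],[q,c]]); z=W[...,2]; x,y=L[...,0],L[...,1]
def pr(n,k): print(n,k.sum(),"x",np.percentile(x[k],[2,50,98]).round(4),"y",np.percentile(y[k],[2,50,98]).round(4),"z",np.percentile(z[k],[10,50,90]).round(4))
pr("bar",(x>-.04)&(x<.05)&(y<.02)&(z>.037)&(z<.046))
k=(x<-.03)&(y<.02)&(z>.078)&(z<.1); pr("plates",k)
pr("handle",(abs(x-.025)<.03)&(y>-.07)&(y<-.045)&(z>.0225)&(z<.034)); pr("handle2",(abs(x-.025)<.03)&(y>0)&(y<.05)&(z>.0225)&(z<.034))
pr("head",(abs(x-.025)<.045)&(y>.066)&(y<.1)&(z>.0245)&(z<.04)); s=get_state(); print(s["time"],s["contact_force"])
```

```text
0.05974424117896608 [-0.08447873 -1.06031554  0.31724184]
bar 2142 x [-0.0385  0.0071  0.0484] y [-0.2737 -0.0251 -0.013 ] z [0.0409 0.042  0.043 ]
plates 681 x [-0.0852 -0.0665 -0.0578] y [-0.0382 -0.024  -0.0101] z [0.0821 0.0837 0.0848]
handle 397 x [0.0178 0.0265 0.036 ] y [-0.0697 -0.0574 -0.0454] z [0.0242 0.0258 0.0271]
handle2 814 x [0.0177 0.0267 0.0358] y [0.001  0.0246 0.0492] z [0.0242 0.0258 0.0269]
head 1100 x [-0.0069  0.0253  0.0583] y [0.068  0.0802 0.091 ] z [0.025  0.0281 0.0307]
25.1083 [0.79199608 0.50575673 0.51510243]
```

View pics/w5.png

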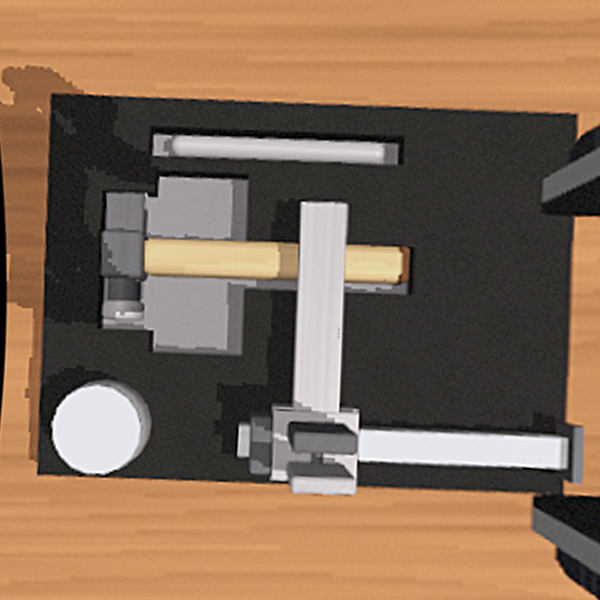

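The carriage is against the stop at (262,445). The plates span -0.0852 to -0.0578, about 27.4 mm, so the tab is out again. The hammer has not moved, and the robot is clear.

```bash
python3 -c "
from workcell import *
sign_off(); print(get_state()['time'])"
```

```text
the job is handed in; nothing more can be done
the job is handed in; nothing more can be done
```

The hammer is in its cut-out, the keeper is home across its handle with the tab locked, and I handed the job in at about 25 s. No verdict was reported.

**What I did:** I picked up the wood and steel hammer and laid it in the cut-out, meeting no contact on the way down. I then pinched the keeper's tab to 21 mm over the plates and slid the keeper until it stopped against a 15 N rise. Finally I let the tab go and backed off.

**Last checks, from the wrist camera:**
- **Hammer:** the handle top is at z 0.0258 at both ends (0.026 expected), so it lies flat and fully down. It reads 1.5 mm off in tray x, within the tolerance.
- **Keeper:** its bar is centred at tray y -0.025, which is home, and its carriage sits against the end stop.
- **Tab:** the plates measure about 27.4 mm across. That is near the 28 mm of a released tab but only good to about 1 mm, so I judge it out, not measured it to the 1.2 mm limit.
- **Bystanders:** the tin and punch look unmoved in the final picture. I did not re-check the other bystanders after the first pictures, but the robot had no unexpected contact with anything.

**Disagreement:** my two fits of the tray's position differed by 1.5 to 2 mm. I chose the one matching the tray's outline, with a small x correction, and the fit's play absorbed the difference.

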